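# Hold the yard camera down on its gasket for screwing

### The arm

A 6-joint arm with a two-finger parallel gripper is mounted at the origin on a cart in front of the work surface, level with it; the furniture and walls round the work are solid. World frame = base frame: x ahead of the robot, y to its left, z up, the work surface at z = 0. Lengths are in mm, angles in degrees, forces in N, time in s.
With the tool pointing down it reaches from about 350 to 850 mm from the base axis. Payload 8.1 kg.
Tool frame: the origin (TCP) lies at the very end of the fingers, on their centre line; the grasp point (between the pads) lies 19 mm behind it; z points along the fingers, y is the line along which they close (so a half turn about z gives the same grasp; the last joint's range is limited). The gripper opens to 85 mm and grips with 20 to 120 N. Pads are 22 mm wide; open, the fingers measure 114 mm over their backs; the gripper's body (76 mm by 85 mm) begins 54 mm behind the grasp point. The pads swing forward as they close: fully open they stand 13 mm farther back than shut.
Start: joints at [67.643, 7.471, 85.268, -0, 87.261, -4.893], TCP at [180.04, 572.356, 231.292] pointing down, gripper open.
Joint ranges: [-169.43, 169.43], [-51.17, 129.36], [1.28, 143.12], [-76.62, 256.62], [0, 156.53], [-152.29, 152.29]. Speed limits (degrees/s): [136.94, 136.94, 159.86, 180, 180, 180].

### API

Orientations are given as [roll, pitch, yaw] about the fixed x, y, z axes, in that order (R = Rz(yaw) Ry(pitch) Rx(roll)).
In Python, from bench import * gives the robot as it stands.
- The arm moves only by the tool play_rows, never from a script. Its argument "increments" is a list of rows, each a list of 3 entries, a list of its own where there are three numbers: the gripper's target within -1 to 1 (fully open at 1, half-way at 0, shut at -1), then the shift along the tool's x, y, z in mm, then the turn about the tool's z in rad. A call has 1 to 12 rows; each row shifts and turns the commanded pose from where the row before left it, along the tool's axes as they then stand; what a row does not reach is not made up. A row lasts 1/12 s, in which the tool goes at most 41.7 mm and 7.16 degrees, less where a joint would pass 70% of its speed; a pose out of reach is approached as far as the arm can. A call is refused whole if a number of a shift passes 41.7 or a number of a turn 0.125, either way. A call with a gripper value outside its range is refused whole. The fingers move at their own pace and stop on an object; "force" is the grip in N (left out, the last holds). Time passes only in rows, so rows that do not move let the fingers close. It gives the time, the measured TCP pose, the force, the opening and the grip force at its end, in the units of the state.
- sense(): the state, without advancing time (a new reading comes with each control period).
- snapshot(name): name is "scene" or "top"; returns a dict with "color" (420x560x3 uint8, red, green, blue), "intrinsics" (3x3 intrinsics, pixels), "world_from_camera" (4x4, takes a point from camera to world coordinates). Camera axes: x right, y down, z forward; pixel columns grow to the right and rows downward; lengths in mm; the calibration is good to about 2 mm. A picture is of the moment at which its call begins. There is no depth.
- hand_in(): hands the job in; it is judged then, once.
Trained networks look in a picture, given as the dict that the camera call returned (one of the last four; its "shot" number tells which), for a name from the list of things; names that differ only in an ending like _2 or _b are one class to them, and where a whole thing is asked for, a point or a joint stands for the part that bears it (a point fixed in the world has none). Each returns a list of dicts, best first, with "p" (0 to 1); they miss things now and then, are a little off and sometimes report something else, mostly with a low value. They report only what shows in the picture. A call takes as long as a camera call.
- find_in(query, picture): "xyz" ([x, y, z] in mm, in the coordinates of the camera as it stood for that picture, good to about 4 mm: the middle of the surface that is visible of it).
- regions_of(query, picture): "mask" (420x560 bool, what is visible of it).
- pinpoint(query, picture): "xyz" ([x, y, z] in mm, in the coordinates of the camera as it stood for that picture, good to about 4 mm: a listed point, or the origin of a listed thing).
The state is a dict: "time": time; "joint_pos": joint angles; "qd": joint speeds; "joint_efforts": joint torques, N m; "tool_pos": TCP position; "tcp_rot": TCP orientation; "ft_force": force on the tool from outside, world axes, zero at the start; "wrist_torque": the same for the moment, N m; "finger_gap": finger opening in mm; "grip_force": force on a finger pad.
Only numpy, scipy, OpenCV 4.12 (cv2) and the standard library are available. Lean on these libraries where they do the work, as an engineer would, in place of code of your own. Each camera call takes 0.05 s, during which the arm holds its last target. There are 200 camera calls.

### The job

Lift the white yard camera off the free-spinning turntable and seat its round foot in the collar of the conduit box on the plywood board, screw ears down in the two gaps and lens facing away from the cable gland. Then press it straight down on the foam gasket with a steady 10 N or so, which squeezes the foam by about 5 mm (never more than 25 N), and finish while still holding it pressed like that, so that a colleague can drive the two screws. Do not knock anything else about: the tape measure and the tin stay on the turntable.

Things in the scene. Friction and masses are not known exactly. Their poses are not given: they have to be found in the camera images.
- camera: white yard camera, 0.2 kg, loose on the turntable, 93 x 68 x 94 mm. Barrel head (x -42 to +47, z 26 to 94 mm) on a short neck and a round foot 61 mm across, 13 mm high. Two screw ears on the foot along +y and -y, 12 mm wide, 5 mm thick, flush with the underside, reach 43 mm from its axis. The lens looks along -x. Origin on the underside, z up
- camera_foot (a point): centre of the underside of the camera's foot, on the foot's axis (5.5 mm toward the lens from the camera's origin); axes as the camera's
- camera_grip (a point): point inside the camera's head to grip about, 60 mm above the underside, 8 mm behind the origin (+x); the head tapers from 68 mm across y at the lens to 60 mm at the back and is 63 mm across y here; grip it across y from above
- camera_lens (a point): front of the head, at the lens, 45 mm along -x from the camera's origin
- turntable: bench turntable: grey disc 300 mm in diameter on a dark foot, which stays put. Origin under the centre on the desk; the disc's top is 34 mm above it. The disc spins freely at a touch. Camera, tape measure and tin stand on it in any order
- mount: plywood board 230 x 140 x 15 mm, fixed, with a grey cast-metal round conduit box. Origin on the desk under the box's axis. Collar: inside 66, outside 86 mm across, rim 64 mm above the desk, two gaps 19 mm wide at +y and -y for the camera's ears. The cable gland (round black stub) points along the mount's +x, so the lens must look along -x: a camera seated right has the mount's yaw
- seat (a point): centre of the foam gasket's top while unloaded, on the collar's axis, 56 mm above the desk and 8 mm below the collar's rim: where camera_foot goes; axes as the mount's
- gasket (a joint): how far the foam gasket (black disc 60 mm across, 14 mm thick, inside the collar) is squeezed, in m: 0 unloaded, at most 0.010; it springs back with 2 N per mm, so 10 N squeezes it 5 mm and the camera's own weight 1 mm
- tape_measure: yellow and black tape measure, 71 x 74 x 36 mm, loose on the turntable; origin under its centre. Leave it on the turntable
- mint_tin: shallow tin, 63 x 105 x 26 mm, loose on the turntable; origin under its centre. Leave it on the turntable
- screwdriver: cross-head screwdriver with a red handle, 198 mm long, lying loose on the desk beyond the board, for the colleague; origin at its middle. Leave it
- mouse: black computer mouse, 105 x 60 x 34 mm, on the desk. Leave it
- tumbler: tall white tumbler with a lid, 90 mm across, 189 mm high, at the back of the desk. Leave it

How it is judged (in metres and radians):
On the way, in this order (a step that is already met when the one before it is completed fails the run):
1. the camera is lifted clear of the turntable, held by the fingers (z of camera in the frame of turntable above 0.05 m and contact force between camera and turntable below 0.05 N and contact force between the fingers and camera above 1 N), for 0.2 s.
2. the camera, seated in the collar the right way round, is pressed on the gasket with 6 to 15 N for a second (contact force between camera and mount between 6 and 15 N and value of joint gasket between 0.0025 and 0.0075 m and horizontal distance between camera_foot and seat below 0.005 m and angle between camera's own z axis and vertical below 0.12 rad and angle between the x axis of camera and the x axis of mount, either way round below 0.2 rad and x of camera_lens in the frame of mount below -0.02 m and contact force between the fingers and camera above 1 N and z of each of tape_measure, mint_tin in the frame of turntable above 0.03 m), for 1 s.
At the end, for the whole second after the job is handed in: The robot still presses the camera down with 6 to 15 N, gasket squeezed 2.5 to 7.5 mm; foot within 5 mm of the collar's axis, camera within 0.12 rad of upright, lens within 0.2 rad of straight away from the gland; tape measure and tin still on the turntable (all of step 2); the arm keeps its last pose, push and grip.
It fails at once if the gasket is crushed or the camera knocked on the box (over 25 N) (contact force between camera and mount above 25 N).
It fails at once if the tape measure or the tin is knocked off the turntable or over (height (world z) of any of tape_measure, mint_tin below 0.024 m or angle between any of tape_measure, mint_tin's own z axis and vertical above 0.5 rad).
It fails at once if the screwdriver, mouse or tumbler is knocked about (over 40 mm) (distance of any of screwdriver, mouse, tumbler from where it was at the start of the episode above 0.04 m).
It also fails if it takes over 38 s, if anything falls off the work surface, if the arm or the gripper's body presses on something with over 40 N, if the wrist force passes 120 N, or if a joint passes its speed limit or range.

## Working session

There is one attempt and no reset: what is moved stays moved. The work goes in short steps, Python scripts to look and compute and a tool call to move; the robot and the scene stay as the last step left them, time stands still between calls to the robot, and variables do not carry over. Pictures are saved under pics/ and viewed, at most 10 in all, crops included, and the job is handed in when it is done.

Besides the shell and the picture viewer there is one more tool, called after ">>>" as name([rows], argument=value, ...), one row to a line, values as JSON. play_rows: Moves the arm, as the interface text tells. Its arguments: {"type":"object","properties":{"increments":{"type":"array","items":{"type":"array"}},"force":{"type":"number"}},"required":["increments"]}

```bash
mkdir -p pics
cat > h.py <<'E'
from bench import *
import numpy as np, cv2
def w(pic,xyz):
    return (np.array(pic["world_from_camera"])@np.r_[xyz,1])[:3]
E
python3 - <<'E'
from h import *
s=sense();print(s)
P={}
for n in("scene","top"):
    p=snapshot(n);P[n]=p
    cv2.imwrite(f"pics/{n}1.png",p["color"][:,:,::-1])
    print(n,np.round(p["world_from_camera"],3).tolist(),p["intrinsics"])
    for q in("camera","camera_foot","camera_grip","camera_lens","turntable","mount","seat","tape_measure","mint_tin","screwdriver"):
        r=pinpoint(q,p)
        print(q,[(round(d["p"],2),np.round(w(p,d["xyz"]),1).tolist()) for d in r[:2]])
E
```

```text
{'time': 0.0, 'joint_pos': array([ 6.76421468e+01,  7.51466198e+00,  8.53290288e+01, -1.99469673e-03,
        8.72595245e+01, -4.89373819e+00]), 'qd': array([ 0.11407268, -0.04751453, -0.01658214, -0.03872405, -0.04360636,
       -0.09048797]), 'joint_efforts': array([-1.24155260e-03, -5.69402719e+01, -5.00550377e+01, -3.40100387e-04,
        1.51835504e-02, -3.52977487e-06]), 'tool_pos': array([179.85862504, 571.8477444 , 230.25145929]), 'tcp_rot': array([-1.79896991e+02, -6.82010922e-03,  1.62535976e+02]), 'ft_force': array([0.0919086 , 0.52304913, 0.88258503]), 'wrist_torque': array([-0.01550234, -0.01349432, -0.00012525]), 'grip_force': 0.0, 'finger_gap': 85.7817425177245}
scene [[-0.743, 0.549, -0.383, 1010.329], [0.669, 0.607, -0.429, 568.174], [-0.003, -0.575, -0.818, 1013.305], [0.0, 0.0, 0.0, 1.0]] [[496.14398992   0.         277.35968626]
 [  0.         496.14398992 208.26169445]
 [  0.           0.           1.        ]]
camera [(0.98, [594.0, 295.7, 35.2])]
camera_foot [(0.84, [586.2, 295.6, 34.4])]
camera_grip [(0.78, [597.9, 300.8, 93.1])]
camera_lens [(0.84, [543.7, 28
[... 307 characters left out ...]
.178, 417.482], [-1.0, -0.024, 0.006, 67.109], [-0.002, -0.178, -0.984, 1162.869], [0.0, 0.0, 0.0, 1.0]] [[498.28460775   0.         287.32946769]
 [  0.         498.28460775 207.49909272]
 [  0.           0.           1.        ]]
camera [(0.94, [593.6, 298.6, 32.4])]
camera_foot [(0.59, [467.4, 234.3, 31.7]), (0.57, [586.0, 298.7, 37.8])]
camera_grip [(0.97, [595.1, 299.5, 94.3])]
camera_lens [(0.61, [546.3, 288.4, 92.3])]
turntable [(0.86, [541.0, 217.9, -2.5])]
mount [(0.85, [485.9, -153.3, 0.8])]
seat [(0.56, [480.2, -151.6, 55.1])]
tape_measure [(0.73, [595.7, 156.5, 31.4]), (0.18, [549.1, 288.1, 89.5])]
mint_tin [(0.59, [468.1, 231.0, 34.2])]
screwdriver [(0.72, [658.6, -101.7, 1.3])]
```

View pics/scene1.png

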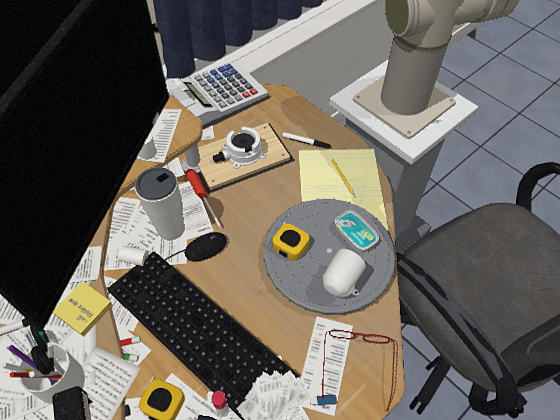

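View pics/top1.png

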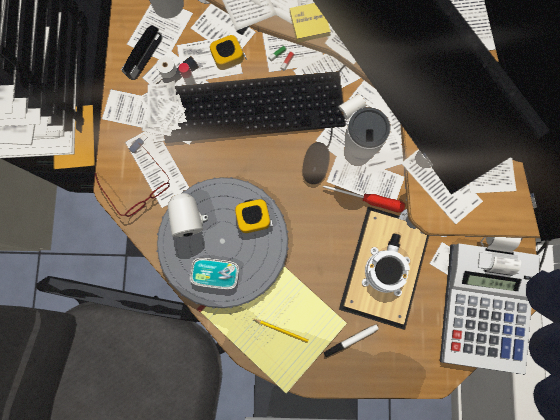

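The scene picture shows the turntable at about (330,255), with the camera at (345,272), and the box at (242,147) with its gland toward (220,157). In the top picture the camera is at (183,222), the box at (387,268) and the gland at (395,241). Next I'll enlarge both.

Run:
```python
from h import *
a=cv2.imread("pics/top1.png");b=cv2.imread("pics/scene1.png")
c=lambda im,x,y,ww,hh,k:cv2.resize(im[y:y+hh,x:x+ww],None,fx=k,fy=k,interpolation=cv2.INTER_CUBIC)
g=np.zeros((600,800,3),np.uint8)
g[:300,:400]=c(a,140,180,100,75,4); g[:300,400:]=c(b,300,235,100,75,4)
g[300:,:400]=c(a,337,208,100,75,4)
g[300:,400:]=c(b,195,115,100,75,4)
cv2.imwrite("pics/crops.png",g)
```

```text
(no output)
```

View pics/crops.png

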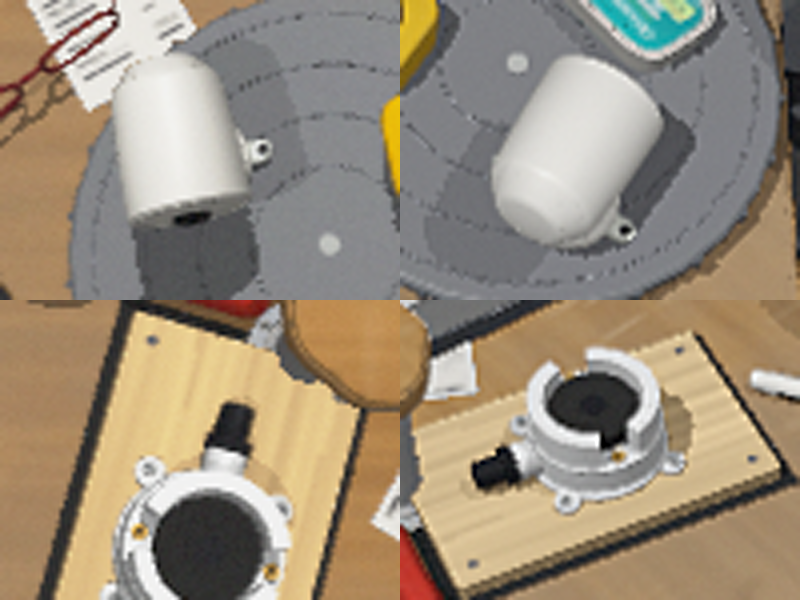

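The crops show the lens at the lower end in the top view. The -y ear hole is at top px (205.5,217) and the +y ear hole at scene px (356.5,292.5). The brass hole pairs in the gaps are at top (371.5,265.8) and (404.8,276), and scene (238,133.3) and (249.8,154). I'll triangulate these.

```bash
cat >> h.py <<'E'
def ray(p,u,v):
    T=np.array(p["world_from_camera"]);d=T[:3,:3]@np.linalg.inv(p["intrinsics"])@[u,v,1.]
    return T[:3,3],d/np.linalg.norm(d)
def atz(p,u,v,z):
    o,d=ray(p,u,v);return o+d*(z-o[2])/d[2]
def tri(p1,a,p2,b):
    o,d=ray(p1,*a);q,e=ray(p2,*b);t=np.linalg.lstsq(np.c_[d,-e],q-o,rcond=None)[0]
    x,y=o+d*t[0],q+e*t[1];return (x+y)/2,np.linalg.norm(x-y)
def yaw(v):return np.degrees(np.arctan2(v[1],v[0]))
E
python3 - <<'E'
from h import *
np.set_printoptions(precision=1,suppress=True)
t=snapshot("top");s=snapshot("scene")
# camera
e1=atz(t,205.5,217,39);e2=atz(s,356.5,292.5,39)
print("ears -y,+y",e1,e2,"mid",(e1+e2)/2,"d",np.linalg.norm(e1-e2),"yaw",yaw(e2-e1)-90)
# mount brass holes: top left(+y) <-> scene
for a in((371.5,265.8),(404.8,276)):
  for b in((238,133.3),(249.8,154)): print(a,b,tri(t,a,s,b))
# disc middle + gland
print("turntable dot",tri(t,(222.3,241),s,(329.3,250.8)))
for p,n in((t,"t"),(s,"s")):
  for q in("mount","camera","seat"):
    m=regions_of(q,p)
    if not m: continue
    m=m[0]["mask"];ys,xs=np.nonzero(m);print(n,q,len(xs),xs.min(),xs.max(),ys.min(),ys.max())
  g=cv2.cvtColor(p["color"],cv2.COLOR_RGB2GRAY)
  c=(387,271) if n=="t" else (243,147)
  m=(g<75).astype(np.uint8);k,l,st,ce=cv2.connectedComponentsWithStats(m,connectivity=4)
  i=l[c[1],c[0]];print("black",i,st[i],ce[i],atz(p,*ce[i],56))
for q in("camera","camera_foot","camera_grip","camera_lens","seat","mount"):
  print(q,[ (np.round(d["p"],2),w(p,d["xyz"])) for p in(t,s) for d in pinpoint(q,p)[:1]])
E
```

```text
ears -y,+y [593.7 260.9  39. ] [575.7 335.1  39. ] mid [584.7 298.   39. ] d 76.31901996524014 yaw 13.632072410873278
(371.5, 265.8) (238, 133.3) (array([ 500.3, -118.4,  118.5]), np.float64(38.287933013623054))
(371.5, 265.8) (249.8, 154) (array([ 492.2, -117.6,   40.5]), np.float64(0.8154615009218799))
(404.8, 276) (238, 133.3) (array([ 471.2, -190.6,   46. ]), np.float64(1.11699072774872))
(404.8, 276) (249.8, 154) (array([ 461.4, -192.5,  -38. ]), np.float64(42.437178695414694))
turntable dot (array([540.9, 220.7,  30.1]), np.float64(0.8694064223104475))
t mount 7004 340 428 207 328
t camera 9925 157 287 178 307
t seat 7036 339 427 207 329
black 195 [375 257  28  27 573] [388.4 270.2] [ 482.2 -152.    56. ]
s mount 4118 196 293 123 192
s camera 1434 323 365 249 297
black 280 [232 133  23  20 284] [243.3 141.1] [ 484.5 -152.3   56. ]
camera [(np.float64(0.84), array([589.3, 299.4,  35.2])), (np.float64(0.77), array([591.2, 296.4,  33.2]))]
camera_foot [(np.float64(0.94), array([584.5, 299.5,  39.4])), (np.float64(0.67), array([587.5, 299.2,  35.7]))]
camera_grip [(np.float64(0.98), array([596.2, 301.5,  91.7])), (np.float64(0.95), array([600.9, 301.2,  91.7]))]
camera_lens [(np.float64(0.64), array([547.1, 286.4,  88.5])), (np.float64(0.75), array([545.9, 288. ,  91.5]))]
seat [(np.float64(0.92), array([ 482.4, -152.3,   54.7])), (np.float64(0.67), array([ 486.6, -152.3,   58.7]))]
mount [(np.float64(0.9), array([ 482.1, -155.1,   -1.2])), (np.float64(0.64), array([ 482. , -156.6,    0.6]))]
```

Two views agree. The mount seat is near (483,-152.5,56) with yaw about -16°. The camera foot is near (585,298.5,34) with yaw about 13.5°, which puts the grip point near (598,302,94). So the grasp yaw is 193.5° and the placing yaw 164°, about a -0.54 rad turn from where the tool is now.

>>> play_rows([
  [1,[0,0,0],-0.108],
  [1,[0,0,0],-0.108],
  [1,[0,0,0],-0.108],
  [1,[0,0,0],-0.108],
  [1,[0,0,0],-0.108],
  [1,[-10,-10,0],0],
  [1,[-19,-20,0],0],
  [1,[-19,-20,0],0],
  [1,[-19,-20,0],0],
  [1,[-19,-20,0],0],
  [1,[-19,-20,0],0],
  [1,[-19,-20,0],0],
], force=60)

```text
time: 3.1
tool_pos: [332.5, 473.4, 231.4]
tcp_rot: [-180.0, 0.0, -166.7]
ft_force: [-0.1, 0.7, -0.4]
finger_gap: 85.5
grip_force: 0.0
```

>>> play_rows([
  [1,[-19,-20,0],0],
  [1,[-19,-20,0],0],
  [1,[-19,-20,0],0],
  [1,[-19,-20,0],0],
  [1,[-19,-20,0],0],
  [1,[-19,-20,0],0],
  [1,[-19,-20,0],0],
  [1,[-19,-20,0],0],
  [1,[-19,-20,0],0],
  [1,[-10,-10,0],0],
  [1,[-5,-5,0],0],
  [1,[0,0,0],0],
])

```text
time: 4.1
tool_pos: [558.1, 327.4, 231.0]
tcp_rot: [-180.0, -0.0, -166.7]
ft_force: [0.3, 0.5, 0.2]
finger_gap: 85.3
grip_force: 0.0
```

>>> play_rows([
  [1,[-16,-16,0],0],
  [1,[-12,-12,0],0],
  [1,[-5,-5.5,0],0],
  [1,[0,0,20],0],
  [1,[0,0,30],0],
  [1,[0,0,25],0],
  [1,[0,0,0],0],
  [1,[0,0,0],0],
])

```text
time: 4.77
tool_pos: [594.9, 304.1, 154.6]
tcp_rot: [-180.0, -0.3, -166.5]
ft_force: [-0.3, -0.3, -0.1]
finger_gap: 85.3
grip_force: 0.0
```

Run:
```python
from h import *
np.set_printoptions(precision=1,suppress=True)
s=sense();print(s["tool_pos"],s["tcp_rot"],s["ft_force"],s["joint_pos"])
t=snapshot("top");c=snapshot("scene")
k=lambda im,x,y,ww,hh,f:cv2.resize(im[y:y+hh,x:x+ww,::-1],None,fx=f,fy=f,interpolation=cv2.INTER_CUBIC)
cv2.imwrite("pics/pre.png",np.hstack([k(t["color"],130,160,133,200,3),k(c["color"],270,160,133,200,3)]))
for q in("camera_foot","camera_grip","camera_lens"):
  print(q,[ (np.round(d["p"],2),w(p,d["xyz"])) for p in(t,c) for d in pinpoint(q,p)[:1]])
```

```text
[594.9 304.1 154.6] [-180.    -0.3 -166.5] [-0.3 -0.3 -0.1] [ 22.7  20.6  78.    0.   81.6 -80.9]
camera_foot [(np.float64(0.72), array([586.2, 299.4,  36.5])), (np.float64(0.6), array([583.1, 297.4,  35.8]))]
camera_grip [(np.float64(0.74), array([597. , 301.3,  92. ])), (np.float64(0.56), array([598.2, 299.8,  95.6]))]
camera_lens [(np.float64(0.55), array([546.6, 289.8,  86.7])), (np.float64(0.89), array([545.1, 286.5,  89.8]))]
```

View pics/pre.png

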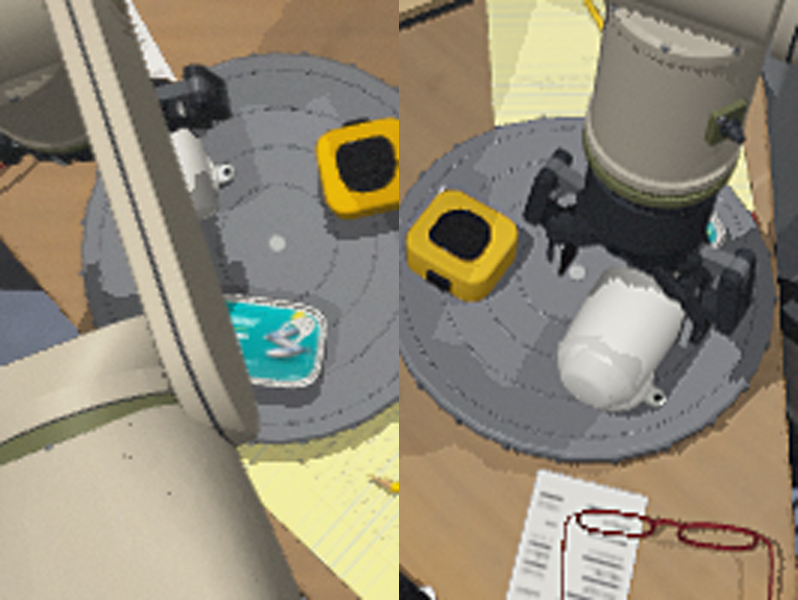

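The view from above is partly hidden by the arm. The scene half shows the fingers straddling the camera head at about (630,330), clear of the tape measure and the tin. I'll apply a small correction, go down, then close.

>>> play_rows([
  [1,[-2.5,-3,10],0],
  [1,[0,0,20],0],
  [1,[0,0,20],0],
  [1,[0,0,18],0],
  [1,[0,0,10],0],
  [1,[0,0,5],0],
  [1,[0,0,0],0],
  [1,[0,0,0],0],
])

```text
time: 5.83
tool_pos: [600.7, 301.4, 73.8]
tcp_rot: [180.0, 0.0, -166.5]
ft_force: [-0.9, -0.5, -0.1]
finger_gap: 85.5
grip_force: 0.0
```

>>> play_rows([
  [0,[0,0,0],0],
  [0,[0,0,0],0],
  [0,[0,0,0],0],
  [-0.4,[0,0,0],0],
  [-1,[0,0,0],0],
  [-1,[0,0,0],0],
  [-1,[0,0,0],0],
  [-1,[0,0,0],0],
  [-1,[0,0,0],0],
  [-1,[0,0,0],0],
])

```text
time: 6.67
tool_pos: [601.9, 302.1, 75.6]
tcp_rot: [180.0, 0.2, -166.5]
ft_force: [1.4, 1.3, 6.1]
finger_gap: 60.1
grip_force: 65.8
```

>>> play_rows([
  [-1,[0,0,-5],0],
  [-1,[0,0,-15],0],
  [-1,[0,0,-25],0],
  [-1,[0,0,-25],0],
  [-1,[0,0,-20],0],
  [-1,[0,0,-10],0],
  [-1,[0,0,0],0],
  [-1,[0,0,0],0],
  [-1,[0,0,0],0],
])

```text
time: 7.42
tool_pos: [599.3, 300.9, 171.4]
tcp_rot: [-180.0, -0.2, -166.5]
ft_force: [-0.7, 0.3, -2.8]
finger_gap: 60.1
grip_force: 65.3
```

Run:
```python
from h import *
np.set_printoptions(precision=1,suppress=True)
s=sense();print(s["tool_pos"],s["tcp_rot"],s["ft_force"],s["wrist_torque"],s["finger_gap"])
c=snapshot("scene");t=snapshot("top")
k=lambda im,x,y,ww,hh,f:cv2.resize(im[y:y+hh,x:x+ww,::-1],None,fx=f,fy=f,interpolation=cv2.INTER_CUBIC)
cv2.imwrite("pics/lift.png",k(c["color"],260,160,160,140,4))
for q in("camera_foot","camera_grip","camera_lens","camera"):
  print(q,[ (np.round(d["p"],2),w(p,d["xyz"])) for p in(c,t) for d in pinpoint(q,p)[:1]])
```

```text
[599.3 300.9 171.4] [-180.    -0.2 -166.5] [-0.7  0.3 -2.8] [ 0.  0. -0.] 60.07609807285906
camera_foot [(np.float64(0.59), array([584.5, 293.9, 131.5])), (np.float64(0.66), array([582.3, 296.7, 133.4]))]
camera_grip [(np.float64(0.73), array([596.9, 300.8, 188.7])), (np.float64(0.73), array([598.5, 301.7, 189.5]))]
camera_lens [(np.float64(0.73), array([769., -92.,  -6.])), (np.float64(0.82), array([544.6, 285.6, 185. ]))]
camera [(np.float64(0.62), array([586. , 294.7, 132.2])), (np.float64(0.55), array([587.3, 296.8, 126.6]))]
```

View pics/lift.png

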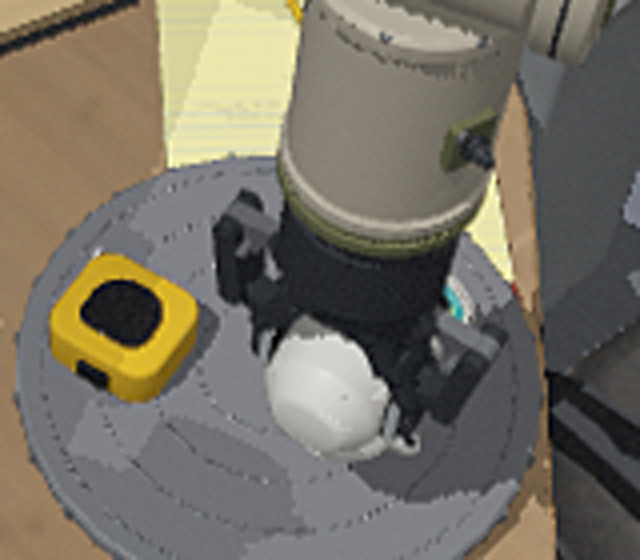

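The camera is held at (325,385) in the crop, with the tape measure and tin undisturbed. Its foot sits about 40 mm below the TCP and 16 mm toward the lens. The TCP goal above the seat is (498.4,-156.9), yaw 164°.

>>> play_rows([
  [-1,[5,-11,0],0],
  [-1,[11,-22,0],0],
  [-1,[11,-22,0],0],
  [-1,[11,-22,0],0],
  [-1,[11,-22,0],0],
  [-1,[11,-22,0],0],
  [-1,[11,-22,0],0],
  [-1,[11,-22,0],0],
  [-1,[11,-22,0],0],
  [-1,[11,-22,0],0],
  [-1,[11,-22,0],0],
  [-1,[11,-22,0],0],
])

```text
time: 8.92
tool_pos: [536.0, 24.2, 173.5]
tcp_rot: [-180.0, 0.0, -166.5]
ft_force: [0.0, -0.4, -2.8]
finger_gap: 60.3
grip_force: 65.3
```

>>> play_rows([
  [-1,[11,-22,0],0],
  [-1,[11,-22,0],0],
  [-1,[11,-22,0],0.05],
  [-1,[11,-22,0],0.1],
  [-1,[12,-20,0],0.1],
  [-1,[8,-10,0],0.1],
  [-1,[5,-7,0],0.1],
  [-1,[0,0,0],0.065],
  [-1,[0,0,0],0],
  [-1,[0,0,0],0],
])

```text
time: 9.75
tool_pos: [488.8, -107.2, 173.5]
tcp_rot: [-180.0, 0.0, 164.1]
ft_force: [0.2, 0.2, -2.0]
finger_gap: 60.1
grip_force: 65.4
```

>>> play_rows([
  [-1,[-5,-10,0],0],
  [-1,[-8,-16,0],0],
  [-1,[-7,-13,0],0],
  [-1,[-3,-6,0],0],
  [-1,[0,0,15],0],
  [-1,[0,0,20],0],
  [-1,[0,0,10],0],
  [-1,[0,0,0],0],
  [-1,[0,0,0],0],
  [-1,[0,0,0],0],
])

```text
time: 10.58
tool_pos: [499.2, -156.6, 129.2]
tcp_rot: [-180.0, 0.1, 164.0]
ft_force: [-0.2, -0.6, -2.3]
finger_gap: 60.7
grip_force: 65.4
```

Run:
```python
from h import *
np.set_printoptions(precision=1,suppress=True)
s=sense();print(s["tool_pos"],s["tcp_rot"],s["ft_force"],s["joint_pos"])
c=snapshot("scene");t=snapshot("top")
k=lambda im,x,y,ww,hh,f:cv2.resize(im[y:y+hh,x:x+ww,::-1],None,fx=f,fy=f,interpolation=cv2.INTER_CUBIC)
cv2.imwrite("pics/over.png",np.hstack([k(c["color"],180,80,133,150,4)[:,:400],k(t["color"],335,200,100,150,4)[:,:400]]))
for q in("camera_foot","camera_grip","camera_lens","camera","seat","mount"):
  print(q,[ (np.round(d["p"],2),w(p,d["xyz"])) for p in(c,t) for d in pinpoint(q,p)[:1]])
```

```text
[ 499.2 -156.6  129.2] [-180.     0.1  164. ] [-0.2 -0.6 -2.3] [-23.   -0.3 104.2   0.   76.  -97. ]
camera_foot [(np.float64(0.66), array([ 484.4, -152.6,   89.1])), (np.float64(0.5), array([ 482.8, -150.4,   91.9]))]
camera_grip [(np.float64(0.63), array([ 500.7, -156.5,  148.9])), (np.float64(0.48), array([ 498.2, -155.1,  146.9]))]
camera_lens [(np.float64(0.76), array([ 442.4, -144.1,  144.6])), (np.float64(0.74), array([ 447.3, -140.2,  144.8]))]
camera [(np.float64(0.71), array([ 490.2, -156.7,   87. ])), (np.float64(0.7), array([ 491.1, -153.2,   89.7]))]
seat [(np.float64(0.65), array([ 442.5, -140.8,  145.1])), (np.float64(0.61), array([ 480.8, -153.7,   55.2]))]
mount [(np.float64(0.86), array([ 484.5, -154.1,    0. ])), (np.float64(0.74), array([ 486.9, -153.7,    1.8]))]
```

View pics/over.png

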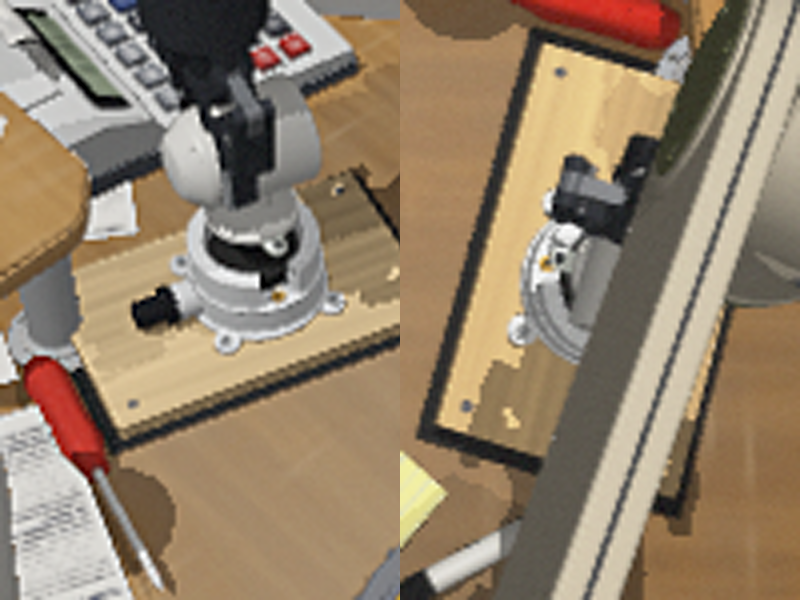

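The scene half shows the foot hovering over the collar with its ear hole at px (248.8,140.8), above the gap, and the lens end away from the gland. The same ear is at (374.5,264.3) in the top view. I'll triangulate it against the brass hole and check the collar centre.

Run:
```python
from h import *
np.set_printoptions(precision=1,suppress=True)
t=snapshot("top");s=snapshot("scene")
e,g=tri(t,(374.5,264.3),s,(248.8,140.8));print("ear",e,g)
b,g=tri(t,(371.6,265.6),s,(249.6,153.9));print("brass",b,g)
a=np.radians(-16);X=np.array([np.cos(a),np.sin(a)]);Y=np.array([-X[1],X[0]])
d=(e-b)[:2];print("ear-brass in mount x,y",d@X,d@Y)
f=np.array([499.2,-156.6])-16*X
print("foot est",f,"ear exp",f+38.2*Y)
for n,p in(("t",t),("s",s)):
  z=e[2];u=(374.5,264.3) if n=="t" else (248.8,140.8); q=(371.6,265.6) if n=="t" else (249.6,153.9)
  ee=atz(p,*u,94);bb=atz(p,*q,43);print(n,ee,bb,(ee-bb)[:2]@X,(ee-bb)[:2]@Y)
```

```text
ear [ 492.6 -116.1   91.8] 2.1787646183801046
brass [ 492.6 -117.8   41.1] 0.9065528464991407
ear-brass in mount x,y -0.4769383707725604 1.5642949786460387
foot est [ 483.8 -152.2] ear exp [ 494.3 -115.5]
t [ 491.7 -114.9   94. ] [ 492.2 -117.1   43. ] -1.0710939248480895 1.9687465550215024
s [ 494.5 -115.4   94. ] [ 493.9 -116.8   43. ] 0.16814270221703956 1.5241441863111775
```

The ear reads about 1.5 mm toward +y of the brass hole, so I'll shift -1.2 mm in tool y and lower until just above the rim.

>>> play_rows([
  [-1,[0,-1.2,8],0],
  [-1,[0,0,10],0],
  [-1,[0,0,4],0],
  [-1,[0,0,2],0],
  [-1,[0,0,2],0],
  [-1,[0,0,2],0],
  [-1,[0,0,1],0],
  [-1,[0,0,0],0],
  [-1,[0,0,0],0],
])

```text
time: 12.13
tool_pos: [498.6, -157.6, 99.5]
tcp_rot: [-180.0, 0.0, 164.0]
ft_force: [0.8, -0.6, -2.1]
finger_gap: 60.3
grip_force: 65.4
```

>>> play_rows([
  [-1,[0,0,1],0],
  [-1,[0,0,1],0],
  [-1,[0,0,1],0],
  [-1,[0,0,1],0],
  [-1,[0,0,1],0],
  [-1,[0,0,0],0],
  [-1,[0,0,0],0],
])

```text
time: 12.72
tool_pos: [498.8, -157.7, 94.8]
tcp_rot: [-180.0, 0.0, 164.0]
ft_force: [-0.3, -0.7, 2.9]
finger_gap: 60.2
grip_force: 65.9
```

Contact is soft, about 5 N on the foam, with no side force. Two and a half millimetres more.

>>> play_rows([
  [-1,[0,0,0.7],0],
  [-1,[0,0,0.7],0],
  [-1,[0,0,0.6],0],
  [-1,[0,0,0.5],0],
  [-1,[0,0,0],0],
  [-1,[0,0,0],0],
  [-1,[0,0,0],0],
  [-1,[0,0,0],0],
])

```text
time: 13.38
tool_pos: [499.0, -157.8, 92.6]
tcp_rot: [-180.0, 0.1, 164.0]
ft_force: [-1.8, 0.2, 7.2]
finger_gap: 60.3
grip_force: 66.3
```

Run:
```python
from h import *
np.set_printoptions(precision=1,suppress=True)
s=sense();print(s["tool_pos"],s["tcp_rot"],s["ft_force"],s["wrist_torque"])
c=snapshot("scene");t=snapshot("top")
cv2.imwrite("pics/press.png",cv2.resize(c["color"][90:190,190:290,::-1],None,fx=5,fy=5,interpolation=cv2.INTER_CUBIC))
for q in("camera_foot","camera_lens","camera"):
  print(q,[ (np.round(d["p"],2),w(p,d["xyz"])) for p in(c,t) for d in pinpoint(q,p)[:1]])
```

```text
[ 499.  -157.8   92.6] [-180.     0.1  164. ] [-1.8  0.2  7.2] [ 0.1  0.2 -0.1]
camera_foot [(np.float64(0.59), array([ 481.7, -150.9,   53. ])), (np.float64(0.75), array([ 482. , -152.7,   54.1]))]
camera_lens [(np.float64(0.57), array([ 443.1, -147.4,  109.5])), (np.float64(0.62), array([ 443.9, -143.4,  109.6]))]
camera [(np.float64(0.66), array([ 490.5, -157.9,   53.4])), (np.float64(0.57), array([ 487.7, -155.6,   50.2]))]
```

View pics/press.png

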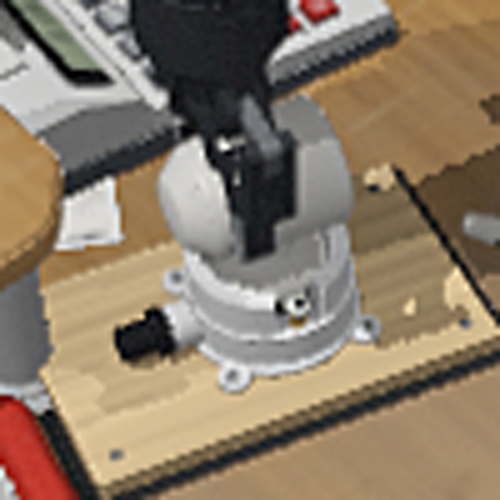

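The ear at (293,303) sits down in the gap and the foot is inside the collar. The force on the mount is about 9.5 N (7.2 N measured plus the camera's 2 N weight). I'll hold it there for over a second.

>>> play_rows([
  [-1,[0,0,0.2],0],
  [-1,[0,0,0],0],
  [-1,[0,0,0],0],
  [-1,[0,0,0],0],
  [-1,[0,0,0],0],
  [-1,[0,0,0],0],
  [-1,[0,0,0],0],
  [-1,[0,0,0],0],
  [-1,[0,0,0],0],
  [-1,[0,0,0],0],
  [-1,[0,0,0],0],
  [-1,[0,0,0],0],
])

```text
time: 14.78
tool_pos: [499.0, -157.7, 92.4]
tcp_rot: [-180.0, 0.1, 164.0]
ft_force: [-1.3, 1.6, 7.3]
finger_gap: 60.3
grip_force: 66.4
```

>>> play_rows([
  [-1,[0,0,0],0],
  [-1,[0,0,0],0],
  [-1,[0,0,0],0],
  [-1,[0,0,0],0],
  [-1,[0,0,0],0],
  [-1,[0,0,0],0],
])

```text
time: 15.28
tool_pos: [499.0, -157.8, 92.4]
tcp_rot: [-180.0, 0.1, 164.0]
ft_force: [-1.7, 0.8, 8.0]
finger_gap: 60.4
grip_force: 66.4
```

```bash
python3 -c "
from bench import *
print(hand_in())"
```

```text
the job is handed in; nothing more can be done
None
```

The camera is seated in the collar, ears in the gaps and lens away from the gland. The arm is still pressing it down with about 10 N, and I handed the job in at about 15 s; no verdict came back.

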